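# Press a figure stand into the gluing jig and hold it

## Task

Put the longer wooden stand upright (slot up) onto the board of the gluing jig, in the corner between fence and stop: flat on the board, long side flush along the fence, end against the stop. Then press it firmly down onto the board and against the fence at once with one slanting push of the fingers, and keep pressing: the program finishes while the robot is still holding it there. Leave the other things on the table where they are.

Things in the scene. Friction and masses are not known exactly. Their poses are not given: they have to be found in the camera images.
- stand: workpiece: the longer of two loose beech stands. In mm: 110 long (y), 44 wide (x), 36 tall; 0.1-0.2 kg. Long sides upright for the lowest 22, above it a 14 mm 45-degree chamfer on both long edges; top face 16 wide with a slot 5 wide, 6 deep along it. Same either way round. Origin: centre of underside. Starts on the bare table, slot up, its long axis within 0.6 rad of world y
- board: fixed plywood base board of the gluing jig, 160 (x) by 260 (y), 12 thick (mm), lying on the table. Origin: centre of its underside; its top is 12 mm higher. Yaw within 0.35 rad. The fence runs along it 50 mm to +x of its centre; the stop crosses it square to the fence, in its +y half
- fence: fixed aluminium bar on the board, 260 mm long (y), 26 mm thick, 24 mm tall above the board top. Origin: at board-top height, mid-length of the face that looks to its own -x (towards the robot); the workpiece's long side goes against that face. Its +x axis points into the fence, square to the face
- stop: fixed aluminium stop block on the board: 70 mm long (from the fence face towards -x), 26 mm thick (y), 24 mm tall above the board top. Origin: at board-top height, in the corner where the fence face meets the stop's face that looks to its own -y; the workpiece's end goes against that face. Axes parallel to the fence's; its place along the fence varies
- short_stand: the shorter stand: same beech profile as the long one but only 65 mm long; a bystander. Origin: centre of the underside
- angel_a: flat plywood angel figure, about 100 x 80 x 5 mm, with mosaic glass on it; a bystander. Origin: centre of the underside
- angel_b: a second such angel figure; a bystander. Origin: centre of the underside
- glue: white glue bottle, 52 mm diameter, 130 mm tall, standing; a bystander. Origin: centre of the underside
- paint: small amber jar with a black lid, 48 mm diameter, 70 mm tall; a bystander. Origin: centre of the underside
- nippers: glass nippers lying on the table, about 140 mm long; a bystander. Origin: at the pivot, underside
Mind the look-alikes: they are no part of the job. What is shaped like the stand but pink is not meant.

How it is judged:
At the end, for the whole second after the job is handed in: Through the last second the long stand is at rest, flat on the board (2 mm, 0.04 rad), within 2.5 mm of the fence and parallel (0.035 rad), end within 3 mm of the stop; the fingers press it (over 3 N) so that it bears on the fence with over 3 N and on the board with over 4 N (x of stand in the frame of fence between -0.0245 and -0.0195 m and y of stand in the frame of stop between -0.058 and -0.052 m and angle between the y axis of stand and the y axis of fence, either way round below 0.035 rad and angle between stand's own z axis and vertical below 0.04 rad and z of stand in the frame of fence between -0.002 and 0.002 m and contact force between stand and fence above 3 N and contact force between stand and board above 4 N and contact force between the fingers and stand above 3 N and linear speed of stand below 0.01 m/s); the arm keeps its last pose, push and grip.
It fails at once if a bystander was moved by more than 25 mm (distance of any of short_stand, angel_a, angel_b, glue, paint, nippers from where it was at the start of the episode above 0.025 m).
It fails at once if a bystander was tipped (angle between any of short_stand, angel_a, angel_b, glue, paint, nippers's own z axis and vertical above 0.4 rad).
It also fails if it takes over 69 s, if anything falls off the work surface, if the arm or the gripper's body presses on something with over 40 N, if the wrist force passes 120 N, or if a joint passes its speed limit or range.

## Robot

A 6-joint arm with a two-finger parallel gripper is mounted at the origin on the work surface. World frame = base frame: x ahead of the robot, y to its left, z up, the work surface at z = 0. Lengths are in m, angles in rad, forces in N, time in s.
With the tool pointing down it reaches from about 0.35 to 0.775 m from the base axis. Payload 7.3 kg.
Tool frame: the origin (TCP) lies at the centre of the arm's flange, where the gripper is bolted on; the fingertips stand 178 mm ahead of it and the grasp point (between the pads) lies 159 mm ahead of it (tip_extent is the distance from the TCP to the fingertips, in m); z points along the fingers, y is the line along which they close (so a half turn about z gives the same grasp; the last joint's range is limited). The gripper opens to 92 mm and grips with 3 to 60 N. Pads are 19 mm wide; open, the fingers measure 130 mm over their backs; the gripper's body (75 mm by 190 mm) begins 47 mm behind the grasp point.
Start: joints at [1.171, 0.342, 1.524, -0, 1.275, -0.146], TCP at [0.132, 0.508, 0.405] pointing down, gripper open.
Joint ranges: [-2.53, 2.53], [-0.77, 2.02], [0.04, 2.7], [-1, 4.14], [0.28, 2.66], [-3.11, 3.11]. Speed limits (rad/s): [2.57, 2.57, 3.14, 3.14, 3.14, 3.14].

## Interface

Orientations are given as [roll, pitch, yaw] about the fixed x, y, z axes, in that order (R = Rz(yaw) Ry(pitch) Rx(roll)).
In Python, from cell import * gives the robot as it stands.
- The arm moves only by the tool arm_command, never from a script. Its arguments are lists of equal length, an entry for each row: "xyz": the shift along the world's x, y, z in mm, a list of three; "spin": the turn about the world's z in degrees. In form: {"xyz": [[tx, ty, tz], ...], "spin": [spin, ...]}. A call has 1 to 20 rows; each row shifts and turns the commanded pose from where the row before left it; what a row does not reach is not made up. A row lasts 1/10 s, in which the tool goes at most 50 mm and 8.59 degrees, less where a joint would pass 70% of its speed; a pose out of reach is approached as far as the arm can. A call with a gripper value outside its range is refused whole. "jaw" is the opening, from -1 (shut) to 1 (fully open), set as the call begins (left out, the last holds). The fingers move at their own pace and stop on an object; "squeeze" is the grip in N (left out, the last holds). Time passes only in rows, so rows that do not move let the fingers close. It gives the time, the measured TCP pose, the force, the opening and the grip force at its end, in the units of the state.
- observe(): the state, without advancing time (a new reading comes with each control period).
- read_camera(name): name is "scene" or "top" or "wrist"; returns a dict with "img" (384x512x3 uint8, red, green, blue), "depth" (384x512 float32, m along the optical axis (not along the pixel's ray), 0 where there is no reading), "fx", "fy", "cx", "cy" (pixels), "world_from_camera" (4x4, takes a point from camera to world coordinates). Camera axes: x right, y up, looking along -z (the intrinsics and any distortion apply to the point x, -y, -z); pixel columns grow to the right and rows downward; lengths in m; the calibration is good to about 2 mm. The wrist camera is an equidistant fisheye: a pixel r from the principal point sees the ray r / f radians off the axis. A picture is of the moment at which its call begins.
- hand_in(): hands the job in; it is judged then, once.
The state is a dict: "time": time; "qpos": joint angles; "qvel": joint speeds; "joint_efforts": joint torques, N m; "tool_pos": TCP position; "tool_rot": TCP orientation; "contact_force": force on the tool from outside, world axes, zero at the start; "torque": the same for the moment, N m; "opening": finger opening in m; "grip_force": force on a finger pad.
Only numpy, scipy, OpenCV 4.12 (cv2) and the standard library are available. Lean on these libraries where they do the work, as an engineer would, in place of code of your own. Each camera call takes 0.05 s, during which the arm holds its last target. There are 200 camera calls.

## Working session

There is one attempt and no reset: what is moved stays moved. The work goes in short steps, Python scripts to look and compute and a tool call to move; the robot and the scene stay as the last step left them, time stands still between calls to the robot, and variables do not carry over. Pictures are saved under pics/ and viewed, at most 10 in all, crops included, and the job is handed in when it is done.

Besides the shell and the picture viewer there is one more tool, called after "Emit:" as name([rows], argument=value, ...), one row to a line, values as JSON. arm_command: Moves the arm, as the interface text tells. Its arguments: {"type":"object","properties":{"xyz":{"type":"array","items":{"type":"array","items":{"type":"number"}}},"spin":{"type":"array","items":{"type":"number"}},"jaw":{"type":"number"},"squeeze":{"type":"number"}},"required":["xyz","spin"]}

```bash
ls; mkdir -p pics
python3 - <<'E'
from cell import *
import cv2,numpy as np
s=observe();print({k:np.round(v,3) for k,v in s.items()})
a=[]
for n in("scene","top"):
    c=read_camera(n);np.savez(f"pics/{n}0.npz",**c);a.append(c["img"]);print(n,c["fx"],c["fy"],c["cx"],c["cy"],np.round(c["world_from_camera"],3).tolist(),[k for k in c])
cv2.imwrite("pics/a0.png",cv2.cvtColor(a[0],cv2.COLOR_RGB2BGR))
cv2.imwrite("pics/a1.png",cv2.cvtColor(a[1],cv2.COLOR_RGB2BGR))
E
```

```text
pics
{'time': np.float64(0.0), 'qpos': array([ 1.171,  0.343,  1.525, -0.   ,  1.275, -0.146]), 'qvel': array([ 0.001,  0.001, -0.001,  0.002, -0.   ,  0.001]), 'joint_efforts': array([ 1.0000e-03, -4.3124e+01, -2.4422e+01,  7.2000e-02,  5.6000e-02,
       -0.0000e+00]), 'tool_pos': array([0.132, 0.508, 0.404]), 'tool_rot': array([-3.14 , -0.   ,  2.888]), 'contact_force': array([ 0.089, -0.569,  0.491]), 'torque': array([-0.015,  0.06 ,  0.063]), 'grip_force': np.float64(0.0), 'opening': np.float64(0.092)}
scene 433.66085113388925 433.66085113388925 252.76868427563437 183.35480604530463 [[0.238, -0.668, 0.705, 1.563], [0.971, 0.16, -0.175, -0.262], [0.004, 0.727, 0.687, 0.997], [0.0, 0.0, 0.0, 1.0]] ['img', 'depth', 'fx', 'fy', 'cx', 'cy', 'world_from_camera']
top 424.3055798096471 424.3055798096471 263.34456213507127 189.4422287463154 [[0.028, 0.994, -0.105, 0.457], [-1.0, 0.028, -0.004, -0.008], [-0.001, 0.105, 0.994, 1.209], [0.0, 0.0, 0.0, 1.0]] ['img', 'depth', 'fx', 'fy', 'cx', 'cy', 'world_from_camera']
```

View pics/a0.png

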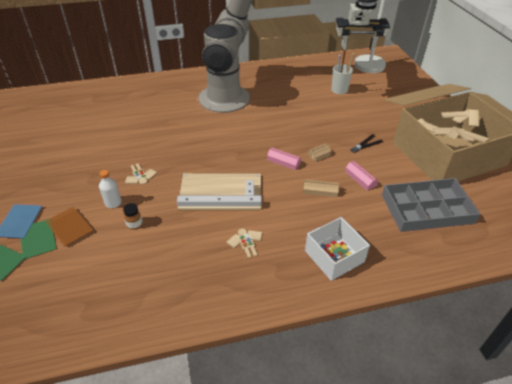

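View pics/a1.png

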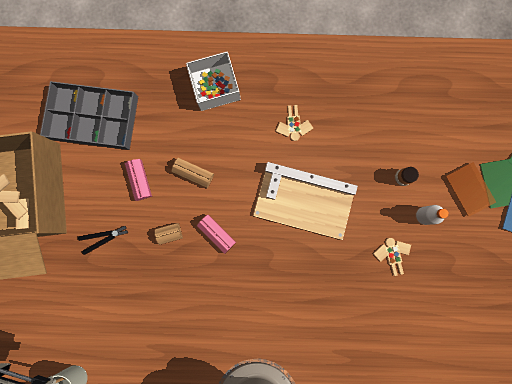

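The top view shows the long stand at about (192,172), the short stand at (167,233) and two pink decoys. The board is around (307,202), with the fence along its upper edge and the stop at (273,183). The scene view agrees: the stand is at (322,187) and the jig at (220,190).

```bash
cat > h.py <<'E'
import numpy as np,cv2
def cloud(c):
    d=c["depth"];v,u=np.mgrid[:d.shape[0],:d.shape[1]]
    P=np.stack([(u-c["cx"])/c["fx"]*d,-(v-c["cy"])/c["fy"]*d,-d,np.ones_like(d)],-1)
    W=(P@np.array(c["world_from_camera"]).T)[...,:3];W[d<=0]=np.nan
    return W
def ray(c,uv,z):
    T=np.array(c["world_from_camera"]);r=T[:3,:3]@np.array([(uv[0]-c["cx"])/c["fx"],-(uv[1]-c["cy"])/c["fy"],-1]);o=T[:3,3]
    return o+r*(z-o[2])/r[2]
def rect(xy):
    (cx,cy),(w,h),a=cv2.minAreaRect((xy*1000).astype(np.float32))
    b=cv2.boxPoints(((cx,cy),(w,h),a));e=max([b[1]-b[0],b[2]-b[1]],key=np.linalg.norm)
    if e[1]<0:e=-e
    return np.round([cx,cy,min(w,h),max(w,h)],1),round(float(np.degrees(np.arctan2(-e[0],e[1]))),2)  # yaw of long axis from +y
E
python3 - <<'E'
from h import *
for n,boxes in(("top",{"stand":(165,150,220,195),"short":(150,218,186,250),"board":(245,155,365,245)}),("scene",{"stand":(295,175,345,200),"short":(305,140,335,163),"board":(170,165,270,215)})):
    c=dict(np.load(f"pics/{n}0.npz"));W=cloud(c)
    for k,(a,b,e,f) in boxes.items():
        w=W[b:f,a:e].reshape(-1,3);z=w[:,2]
        print(n,k,"table z",np.round(np.nanmedian(z[z<.006])*1000,1),"hist",np.histogram(z[z>.004]*1000,bins=[4,8,10,12,14,16,20,24,28,32,34,36,38,40,45])[0])
        for lo,hi in((.006,.06),(.008,.018),(.031,.045)):
            m=(z>lo)&(z<hi)
            if m.sum()>15: print("  ",lo,hi,m.sum(),"zmed",np.round(np.median(z[m])*1000,1),*rect(w[m,:2]))
E
```

```text
top stand table z 0.5 hist [117   3   5   2   0  13  46 114 145  86 104  72  30   9]
   0.006 0.06 645 zmed 31.4 [620.2 208.  102.8 152.2] 13.62
   0.008 0.018 16 zmed 12.3 [624.9 190.6  49.6  93.1] -22.61
   0.031 0.045 340 zmed 34.8 [624.6 199.3  32.8 109.5] -23.68
top short table z 0.3 hist [ 48   5   1   5   2   9  35  77 102  49  48  41  30   4]
   0.006 0.06 416 zmed 30.5 [450.6 256.7  78.1  88.3] -74.21
   0.008 0.018 16 zmed 12.5 [450.7 247.   45.7  78.1] 70.45
   0.031 0.045 193 zmed 35.3 [450.8 258.9  32.3  64.9] 18.99
top board table z 0.5 hist [ 466  485 1009 1317  827  308   23   13   50  127  294  374  222   66]
   0.006 0.06 5231 zmed 13.5 [ 560.8 -123.   248.6  342.6] 2.18
   0.008 0.018 3907 zmed 12.6 [ 565.  -122.6  179.   259.9] -13.57
   0.031 0.045 1103 zmed 36.6 [ 583.4 -127.1   96.3  260. ] -13.22
scene stand table z -0.2 hist [40 15 21 18 13 31 46 70 65 50 57 41  8  0]
   0.006 0.06 447 zmed 27.9 [613.9 197.3  76.3 160.5] -22.51
   0.008 0.018 84 zmed 12.9 [644.7 190.2  14.4 109.5] -22.17
   0.031 0.045 175 zmed 34.5 [627.9 195.7  32.6 106.8] -22.61
scene short table z -0.1 hist [36  8 12  9 12 18 26 30 34 32 20 13  7  4]
   0.006 0.06 236 zmed 27.0 [436.1 259.7  84.5 127.3] 71.15
   0.008 0.018 47 zmed 12.9 [465.8 253.   36.2  78.1] -18.87
   0.031 0.045 81 zmed 34.5 [453.5 258.2  28.4  67.8] 17.77
scene board table z 0.1 hist [176 291 582 583 255 121  77  86  80 116 225 212  89  10]
   0.006 0.06 2813 zmed 13.4 [ 543.1 -130.4  187.1  281.4] -13.18
   0.008 0.018 1795 zmed 12.0 [ 556.3 -121.7  163.5  259.4] -13.6
   0.031 0.045 678 zmed 35.7 [ 582.2 -128.    99.9  259.3] -13.65
```

Two-view heights: the stand's top is at about 36 mm and the board's top at about 12.5 mm. The stand is near (626,197), turned −23°, and the jig is turned −13.4°. Next I go above the stand.

Emit:
arm_command([
  [35,-22,-4],
  [35,-22,-4],
  [35,-22,-4],
  [35,-22,-4],
  [35,-22,-4],
  [35,-22,-4],
  [35,-22,-4],
  [35,-22,-4],
  [35,-22,-4],
  [35,-22,-4],
  [35,-22,-4],
  [35,-22,-4],
  [35,-22,-4],
  [39,-25,-8],
  [0,0,0],
  [0,0,0],
], spin=[-7,-7,-7,-7,-7,-7,-7,-7,-7,-7,-7,-7,-7,-7.6,0,0], jaw=1)

```text
time: 1.7
tool_pos: [0.6263, 0.1962, 0.3432]
tool_rot: [-3.139, 0.001, 1.166]
contact_force: [0.3, 0.3, 0.9]
opening: 0.0919
grip_force: 0.0
```

Run:
```python
from cell import *
from h import *
s=observe();print(s["time"],np.round(s["tool_pos"],4),np.degrees(s["tool_rot"]))
c=read_camera("wrist");np.savez("pics/w1.npz",**c);print(c["fx"],c["cx"],c["cy"],np.round(c["world_from_camera"],3).tolist(),np.nanmax(c["depth"]))
cv2.imwrite("pics/w1.png",cv2.cvtColor(c["img"],cv2.COLOR_RGB2BGR))
# stop / fence from both views
yaw=np.radians(-13.4);x=np.array([np.cos(yaw),np.sin(yaw)]);y=np.array([-x[1],x[0]])
for n,(a,b,e,f) in(("top",(245,155,365,245)),("scene",(170,165,270,215))):
    W=cloud(dict(np.load(f"pics/{n}0.npz")))[b:f,a:e].reshape(-1,3);m=(W[:,2]>.031)&(W[:,2]<.045)
    p=W[m,:2];X=p@x*1000;Y=p@y*1000
    print(n,"X",np.percentile(X,[.5,2,98,99.5]).round(1),"Y",np.percentile(Y,[.5,99.5]).round(1))
    k=X<X.max()-40; print(" stop X",X[k].min().round(1),"Y",np.percentile(Y[k],[1,3,50,97,99]).round(1)); k=Y<Y.max()-110
    print(" fence X",np.percentile(X[k],[1,3,50,97,99]).round(1), "slope deg",np.degrees(np.polyfit(Y[k],X[k],1)[0]))
```

```text
1.7 [0.6263 0.1962 0.3432] [-1.79876253e+02  6.97140518e-02  6.67821356e+01]
297.3186396354542 256.5279731122791 193.7551723030296 [[0.918, 0.38, 0.109, 0.655], [-0.396, 0.884, 0.248, 0.263], [-0.002, -0.271, 0.963, 0.323], [0.0, 0.0, 0.0, 1.0]] 0.88730717
top X [550.1 554.8 644.  644.5] Y [-115.9  140. ]
 stop X 548.5 Y [ 94.   94.5 106.6 118.9 119.3]
 fence X [618.6 618.9 631.  643.9 644.4] slope deg 0.1819267702936728
scene X [548.7 553.8 645.  645.6] Y [-117.   139.8]
 stop X 546.5 Y [ 92.7  92.7 105.5 118.4 118.5]
 fence X [618.2 619.5 633.2 644.7 645.1] slope deg 0.054273932487713325
```

View wrist.

View pics/w1.png

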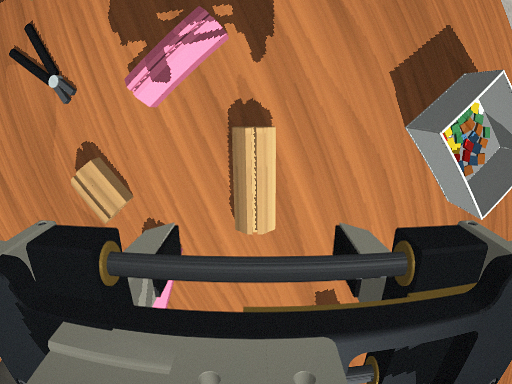

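The wrist view shows the long stand at (232–276, 127–233), nearly lined up with the jaws. The fingers are at (155,250) and (355,250). I'll refine its pose by casting fisheye rays.

```bash
cat >> h.py <<'E'
def fcloud(c):  # fisheye point cloud (depth along the axis)
    d=c["depth"];v,u=np.mgrid[:d.shape[0],:d.shape[1]]
    a=(u-c["cx"])/c["fx"];b=(v-c["cy"])/c["fy"];r=np.hypot(a,b)+1e-9;k=np.tan(r)/r
    W=np.stack([a*k*d,-b*k*d,-d,np.ones_like(d)],-1)@np.array(c["world_from_camera"]).T
    W=W[...,:3];W[d<=0]=np.nan;return W
E
python3 - <<'E'
from h import *
c=dict(np.load("pics/w1.npz"));W=fcloud(c)[105:245,215:295].reshape(-1,3);z=W[:,2]
print("table",np.nanmedian(z[z<.008]),np.histogram(z*1000,bins=[-5,0,4,10,20,25,30,33,35,37,39,42])[0])
for lo,hi in((.010,.05),(.034,.04)):
    m=(z>lo)&(z<hi);print(m.sum(),*rect(W[m,:2]),"zmax",np.percentile(z[m],[50,98]))
E
```

```text
table -1.601955128743837e-05 [3387 3270    0   31  571 1200  902  493 1231   63    0]
4491 [624.1 199.9  44.1 110.9] -22.62 zmax [0.0310373  0.03690574]
1585 [624.2 199.8  22.2 110.7] -22.33 zmax [0.0357862  0.03724966]
```

Emit:
arm_command([
  [-2,3.7,-20],
  [0,0,-35],
  [0,0,-35],
  [0,0,-30],
  [0,0,-20],
  [0,0,-12],
  [0,0,-10],
  [0,0,0],
], spin=[0.7,0,0,0,0,0,0,0], jaw=1)

```text
time: 2.55
tool_pos: [0.6233, 0.2014, 0.1822]
tool_rot: [-3.141, 0.001, 1.18]
contact_force: [0.0, 0.1, -0.2]
opening: 0.0916
grip_force: 0.0
```

Emit:
arm_command([
  [0,0,0],
  [0,0,0],
  [0,0,0],
  [0,0,0],
  [0,0,0],
  [0,0,0],
  [0,0,0],
  [0,0,0],
], spin=[0,0,0,0,0,0,0,0], jaw=-1, squeeze=25)

```text
time: 3.35
tool_pos: [0.6239, 0.2008, 0.1828]
tool_rot: [3.141, 0.0, 1.179]
contact_force: [0.0, -0.3, 0.6]
opening: 0.0437
grip_force: 25.0
```

Emit:
arm_command([
  [0,0,15],
  [0,0,35],
  [0,0,40],
  [-7,-30,0],
  [-8,-36,0],
  [-8,-37,0],
  [-8,-37,0],
  [-8,-37,0],
  [-8,-37,0],
  [-8,-37,0],
  [-7,-30,0],
  [-4,-20,0],
  [0,0,0],
  [0,0,0],
], spin=[0,0,0,1,1,1,1,1,1,1,1,1,0,0])

```text
time: 4.75
tool_pos: [0.5578, -0.1002, 0.2734]
tool_rot: [3.141, -0.0, 1.335]
contact_force: [0.3, -0.4, -1.6]
opening: 0.0437
grip_force: 25.0
```

Run:
```python
from cell import *
from h import *
s=observe();print(s["time"],np.round(s["tool_pos"],4),np.degrees(s["tool_rot"]),s["opening"],s["contact_force"])
c=read_camera("wrist");np.savez("pics/w2.npz",**c)
cv2.imwrite("pics/w2.png",cv2.cvtColor(c["img"],cv2.COLOR_RGB2BGR))
W=fcloud(c)
yaw=np.radians(-13.5);x=np.array([np.cos(yaw),np.sin(yaw)]);y=np.array([-x[1],x[0]])
X=W[...,:2]@x*1000;Y=W[...,:2]@y*1000;Z=W[...,2]*1000
b=(X>530)&(X<655)&(Y>60)&(Y<170)
print(np.histogram(Z[b],bins=[-5,5,10,15,20,30,34,38,42])[0])
t=b&(Z>33)&(Z<39)
k=t&(X<610);print("stop X",np.percentile(X[k],[1,99]),"Y",np.percentile(Y[k],[1,50,99]))
k=t&(Y>122);print("fence X",np.percentile(X[k],[1,50,99]),"Ymax",Y[k].max())
t=(Z>95)&(Z<140)&(X<620)&(X>500)&(Y>20)&(Y<115);print("held",np.percentile(Z[t],[50,98]),*rect(W[t][:,:2]), "Xmid",np.percentile(X[t],[1,99]),"Yend",np.percentile(Y[t],99))
```

```text
4.75 [ 0.5578 -0.1002  0.2734] [ 1.79958200e+02 -1.79926269e-02  7.64723727e+01] 0.043680868284769137 [ 0.34169041 -0.43688333 -1.60720689]
[4005   14 5629   85  192  111 6810   44]
stop X [548.03156571 609.33369542] Y [ 94.79375828 107.6851668  120.28202433]
fence X [617.11675654 629.31662556 642.56961042] Ymax 142.3521994801189
held [121.53727955 131.69310418] [562.5 -80.   67.   76.5] 76.52 Xmid [532.18820848 599.19939543] Yend 86.87275884269327
```

View pics/w2.png

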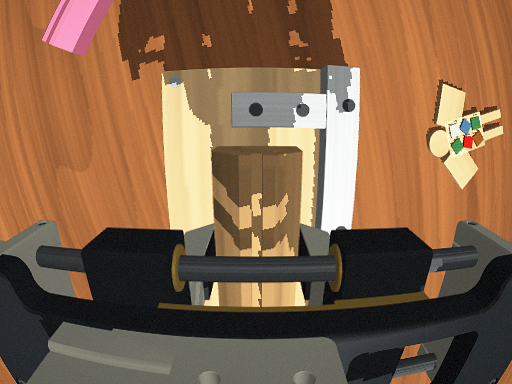

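The wrist view shows the held stand (213–302, 148–300) parallel to the jig, with the stop at (280,110) and the fence at (338,150). The end gap is about 7 mm. I lower to just above the board.

Emit:
arm_command([
  [0,0,-30],
  [0,0,-25],
  [0,0,-14],
  [0,0,-7],
  [0,0,0],
  [0.5,1.9,0],
  [0.5,1.9,0],
  [0.2,1,0],
  [0,0,0],
  [0,0,0],
], spin=[0,0,0,0,0,0,0,0,0,0])

```text
time: 5.8
tool_pos: [0.559, -0.0953, 0.1971]
tool_rot: [3.141, 0.0, 1.336]
contact_force: [-0.4, -0.1, -0.9]
opening: 0.0437
grip_force: 25.0
```

Emit:
arm_command([
  [0.2,1,0],
  [0.2,1,0],
  [0,0,0],
], spin=[0,0,0])

```text
time: 6.1
tool_pos: [0.5594, -0.0932, 0.1967]
tool_rot: [3.142, -0.0, 1.336]
contact_force: [0.2, -0.5, -1.3]
opening: 0.0438
grip_force: 25.0
```

Emit:
arm_command([
  [0.2,1,0],
  [0,0,0],
  [0,0,0],
], spin=[0,0,0])

```text
time: 6.4
tool_pos: [0.5595, -0.0926, 0.1967]
tool_rot: [3.142, 0.0, 1.336]
contact_force: [-2.1, -3.0, -1.1]
opening: 0.0437
grip_force: 25.0
```

Emit:
arm_command([
  [0.2,1,0],
  [0,0,0],
  [0,0,0],
], spin=[0,0,0])

```text
time: 6.7
tool_pos: [0.5596, -0.0923, 0.1968]
tool_rot: [3.142, 0.002, 1.336]
contact_force: [-1.8, -8.3, -0.8]
opening: 0.044
grip_force: 25.0
```

Emit:
arm_command([
  [0.2,0.7,0],
  [0,0,0],
  [0,0,0],
], spin=[0,0,0])

```text
time: 7.0
tool_pos: [0.5597, -0.0922, 0.1968]
tool_rot: [-3.141, 0.003, 1.336]
contact_force: [-3.2, -10.6, -1.0]
opening: 0.0439
grip_force: 25.0
```

The end has met the stop. I ease off, lower onto the board and release.

Emit:
arm_command([
  [-0.2,-1,-0.5],
  [0,0,-1],
  [0,0,-0.5],
  [0,0,0],
  [0,0,0],
], spin=[0,0,0,0,0])

```text
time: 7.5
tool_pos: [0.5598, -0.0925, 0.1952]
tool_rot: [3.141, 0.001, 1.336]
contact_force: [-1.9, -7.1, 3.0]
opening: 0.0436
grip_force: 25.0
```

Emit:
arm_command([
  [0,0,-0.5],
  [0,0,0],
  [0,0,0],
], spin=[0,0,0])

```text
time: 7.8
tool_pos: [0.5599, -0.0925, 0.1948]
tool_rot: [3.141, 0.001, 1.336]
contact_force: [-2.9, -6.4, 2.2]
opening: 0.0434
grip_force: 25.0
```

Emit:
arm_command([
  [0,0,0],
  [0,0,0],
  [0,0,0],
  [0,0,0],
], spin=[0,0,0,0], jaw=0.2)

```text
time: 8.2
tool_pos: [0.5599, -0.0913, 0.1942]
tool_rot: [3.142, -0.0, 1.336]
contact_force: [0.4, 0.5, -0.0]
opening: 0.0547
grip_force: 0.0
```

Emit:
arm_command([
  [0,0,10],
  [0,0,25],
  [0,0,30],
  [-3.9,0.9,0],
  [-3.9,0.9,0],
  [-3.9,0.9,0],
  [-3.9,0.9,0],
  [-3.9,0.9,0],
  [-3.9,0.9,0],
  [-3.9,0.9,0],
  [-3.9,0.9,0],
  [-3.9,0.9,0],
  [-3.9,0.9,0],
  [0,0,0],
  [0,0,0],
  [0,0,0],
], spin=[0,0,0,8,8,8,8,8,8,8,8,8,8,8,2,0])

```text
time: 9.8
tool_pos: [0.5209, -0.0825, 0.26]
tool_rot: [3.141, 0.001, 2.907]
contact_force: [-0.1, -0.6, -0.5]
opening: 0.0549
grip_force: 0.0
```

Run:
```python
from cell import *
from h import *
s=observe();print(s["time"],np.round(s["tool_pos"],4),np.degrees(s["tool_rot"]),s["opening"],s["qpos"])
c=read_camera("top");np.savez("pics/t3.npz",**c);d=read_camera("scene");np.savez("pics/s3.npz",**d)
im=np.vstack([c["img"][130:250,220:380],d["img"][150:230,160:320].repeat(1,0)])
cv2.imwrite("pics/v3.png",cv2.resize(cv2.cvtColor(im,cv2.COLOR_RGB2BGR),None,fx=3,fy=3))
```

```text
9.8 [ 0.5209 -0.0825  0.26  ] [1.79992002e+02 4.78024770e-02 1.66570507e+02] 0.05489787195701565 [-3.02588527e-01  5.07735063e-01  1.70742073e+00  2.45458574e-04
  9.25614020e-01 -1.63914358e+00]
```

View pics/v3.png

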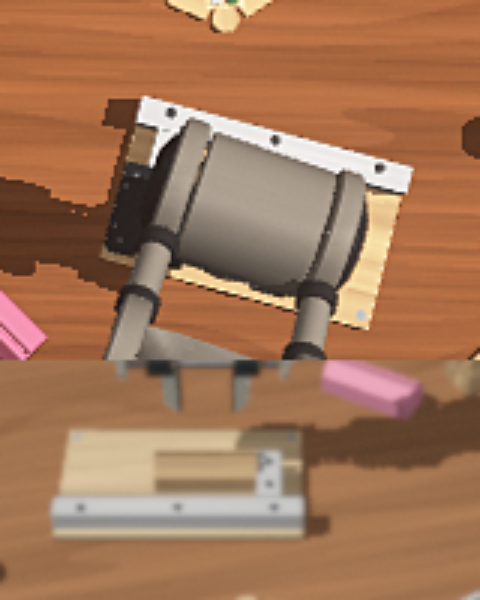

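The lower crop (scene view) shows the stand lying parallel to the fence with its end on the stop at (255,470). The fingers are above and behind it. I lower behind it and push it toward the fence.

Emit:
arm_command([
  [0,0,-30],
  [0,0,-25],
  [0,0,-10],
  [0,0,0],
  [3.9,-0.9,0],
  [3.9,-0.9,0],
  [3.9,-0.9,0],
  [3.9,-0.9,0],
  [3.9,-0.9,0],
  [3.9,-0.9,0],
  [3.9,-0.9,0],
  [3.9,-0.9,0],
  [3.9,-0.9,0],
  [3.9,-0.9,0],
  [0,0,0],
], spin=[0,0,0,0,0,0,0,0,0,0,0,0,0,0,0], jaw=0)

```text
time: 11.4
tool_pos: [0.5579, -0.0911, 0.1937]
tool_rot: [3.141, -0.009, 2.907]
contact_force: [-12.1, 2.2, 7.8]
opening: 0.0458
grip_force: 6.2
```

Emit:
arm_command([
  [1.9,-0.5,0],
  [1.9,-0.5,0],
  [1.9,-0.5,0],
  [1.9,-0.5,0],
  [1.9,-0.5,0],
  [0,0,0],
], spin=[0,0,0,0,0,0])

```text
time: 12.0
tool_pos: [0.5614, -0.092, 0.1934]
tool_rot: [3.141, -0.03, 2.908]
contact_force: [-43.1, 7.7, 34.3]
opening: 0.0455
grip_force: 22.3
```

I mis-subtracted the width: full contact with the fence is expected at X≈564, so the stand is already there. I back off and look.

Emit:
arm_command([
  [-3.9,0.9,0],
  [-3.9,0.9,0],
  [-7.8,1.9,0],
  [-9.7,2.3,0],
  [0,0,25],
  [0,0,35],
  [0,0,0],
  [0,0,0],
], spin=[0,0,0,0,0,0,0,0])

```text
time: 12.8
tool_pos: [0.5442, -0.0882, 0.255]
tool_rot: [-3.142, 0.003, 2.907]
contact_force: [-1.0, 0.5, -0.1]
opening: 0.046
grip_force: 0.0
```

Run:
```python
from cell import *
from h import *
s=observe();print(s["time"],np.round(s["tool_pos"],4),np.degrees(s["tool_rot"]),s["opening"])
c=read_camera("wrist");d=read_camera("scene");np.savez("pics/s4.npz",**d)
cv2.imwrite("pics/v4.png",cv2.cvtColor(np.hstack([c["img"],cv2.resize(d["img"][160:220,165:275],None,fx=2.6,fy=6.4)]),cv2.COLOR_RGB2BGR))
yaw=np.radians(-13.5);x=np.array([np.cos(yaw),np.sin(yaw)]);y=np.array([-x[1],x[0]])
for n,W in(("scene",cloud(d)),("wrist",fcloud(c))):
    X=W[...,:2]@x*1000;Y=W[...,:2]@y*1000;Z=W[...,2]*1000
    t=(Z>44)&(Z<51)&(X>550)&(X<612)&(Y>-40)&(Y<115)
    print(n,t.sum(),"X",np.percentile(X[t],[2,50,98]).round(1),"Y",np.percentile(Y[t],[1,50,99]).round(1),"zmed",np.median(Z[t]),*rect(W[t][:,:2]))
    t=(Z>33)&(Z<39)&(X>600)&(X<660)&(abs(Y)<140); print(" fence X",np.percentile(X[t],[1,3,97,99]).round(1))
```

```text
12.8 [ 0.5442 -0.0882  0.255 ] [-1.79996635e+02  1.54262309e-01  1.66558380e+02] 0.045980119131945996
scene 172 X [585.6 598.6 609. ] Y [-15.8  40.3  90.9] zmed 47.116569731792396 [ 590.4 -103.2   26.8  107. ] -13.63
 fence X [602.  605.9 644.7 645.6]
wrist 693 X [597.5 600.9 606.9] Y [ 7.  41.1 74.6] zmed 47.82596907302844 [ 595.1 -100.7   10.7   71. ] -13.52
 fence X [612.8 613.3 629.1 629.7]
```

View pics/v4.png

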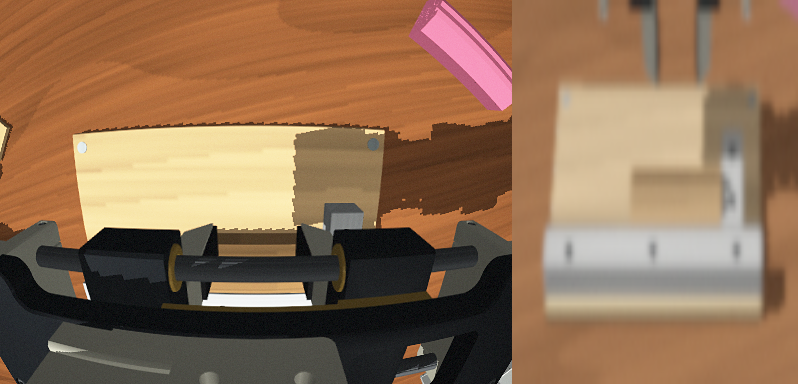

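The stand is flush along the fence: centre X≈597, yaw −13.6° against the jig's −13.5°, and its end at about the stop (Y≈91–94). Next comes the slanting push on the robot-side chamfer, approached along its normal.

Emit:
arm_command([
  [4.5,-2,-8],
  [4.6,-2,-8],
  [0,0,-8],
  [3.9,-0.9,-4],
  [2.9,-0.7,-3],
  [0,0,0],
  [0,0,0],
], spin=[0,0,0,0,0,0,0])

```text
time: 13.6
tool_pos: [0.56, -0.0937, 0.2233]
tool_rot: [3.142, 0.0, 2.907]
contact_force: [0.5, 0.5, 0.0]
opening: 0.0455
grip_force: 0.0
```

Emit:
arm_command([
  [1.9,-0.5,-2],
  [1.9,-0.5,-2],
  [0,0,0],
  [0,0,0],
], spin=[0,0,0,0])

```text
time: 14.0
tool_pos: [0.5637, -0.0947, 0.2194]
tool_rot: [3.141, 0.0, 2.907]
contact_force: [-0.0, 0.9, 1.1]
opening: 0.0459
grip_force: 0.7
```

Emit:
arm_command([
  [1,-0.2,-1],
  [0,0,0],
  [0,0,0],
], spin=[0,0,0])

```text
time: 14.3
tool_pos: [0.5643, -0.0948, 0.2188]
tool_rot: [-3.142, -0.001, 2.907]
contact_force: [-4.8, 0.8, 7.7]
opening: 0.046
grip_force: 4.1
```

Emit:
arm_command([
  [1,-0.2,-1],
  [0,0,0],
  [0,0,0],
], spin=[0,0,0])

```text
time: 14.6
tool_pos: [0.5649, -0.0949, 0.2185]
tool_rot: [-3.141, -0.002, 2.907]
contact_force: [-8.9, 1.8, 14.9]
opening: 0.0461
grip_force: 8.4
```

Emit:
arm_command([
  [1,-0.2,-0.5],
  [1,-0.2,0],
  [0,0,0],
  [0,0,0],
  [0,0,0],
], spin=[0,0,0,0,0])

```text
time: 15.1
tool_pos: [0.5658, -0.0951, 0.2183]
tool_rot: [-3.141, -0.006, 2.907]
contact_force: [-16.0, 2.0, 22.0]
opening: 0.0461
grip_force: 13.4
```

Run:
```python
from cell import *
from h import *
s=observe();print(s["time"],s["contact_force"],s["tool_pos"])
d=read_camera("scene");c=read_camera("wrist");s=observe();print(s["time"],s["contact_force"],s["tool_pos"])
im=np.hstack([cv2.resize(d["img"][150:225,165:275],(550,375)),c["img"][200:330,190:330].repeat(1,1)[:125].repeat(3,0)[:, :, :]])
cv2.imwrite("pics/v5.png",cv2.cvtColor(im,cv2.COLOR_RGB2BGR))
yaw=np.radians(-13.5);x=np.array([np.cos(yaw),np.sin(yaw)]);y=np.array([-x[1],x[0]])
W=cloud(d);X=W[...,:2]@x*1000;Y=W[...,:2]@y*1000;Z=W[...,2]*1000
t=(Z>44)&(Z<51)&(X>580)&(X<612)&(Y>-40)&(Y<115)
print(t.sum(),"X",np.percentile(X[t],[2,50,98]).round(1),"Y",np.percentile(Y[t],[1,50,99]).round(1),"zmed",np.median(Z[t]),*rect(W[t][:,:2]))
for lo,hi in((-15,20),(20,60),(60,90)):
    k=t&(Y>lo)&(Y<hi)&(X>592)&(X<602);print(lo,k.sum(),np.median(Z[k]))
k=(Z>33)&(Z<38.5)&(X<608)&(X>552)&(Y>85)&(Y<130);print("stop Y",np.percentile(Y[k],[1,50,99]))
```

```text
15.1 [-16.03000134   2.02097978  21.97143161] [ 0.56576076 -0.09507715  0.21828947]
15.2 [-14.81371806   2.09982545  21.8205511 ] [ 0.56575116 -0.09508662  0.21827408]
174 X [583.  597.5 609. ] Y [-15.8  37.6  90.9] zmed 46.88537065668663 [ 587.9 -102.6   30.   106.9] -13.15
-15 16 47.196427020021304
20 24 47.56702540371571
60 18 47.01202761713225
stop Y [ 93.63839555 106.56120423 119.45189862]
```

View pics/v5.png

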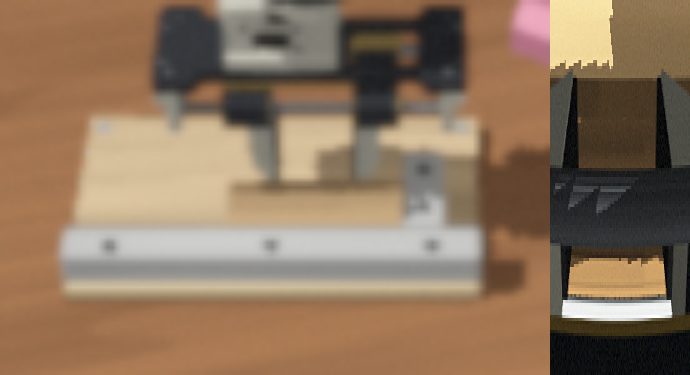

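The scene crop shows both fingertips on the robot-side chamfer at (265,178) and (365,178). The stand is tight to the fence and its end is at the stop (403,205). Its top height is even at 47 mm. I add a little more push towards the fence for margin.

Emit:
arm_command([
  [0.8,-0.2,0],
  [0,0,0],
  [0,0,0],
  [0,0,0],
  [0,0,0],
  [0,0,0],
], spin=[0,0,0,0,0,0])

```text
time: 15.8
tool_pos: [0.5661, -0.0952, 0.2183]
tool_rot: [-3.141, -0.008, 2.907]
contact_force: [-18.0, 3.1, 24.3]
opening: 0.0458
grip_force: 14.8
```

Run:
```python
from cell import *
s=observe();print(s["time"],s["contact_force"],s["tool_pos"],s["qvel"].max() if hasattr(s["qvel"],"max") else s["qvel"])
if s["contact_force"][0]<-12 and s["contact_force"][2]>12: print(hand_in())
```

```text
15.8 [-17.95656245   3.13083939  24.28908053] [ 0.56611812 -0.09517789  0.21826466] 0.0005214591275167896
the job is handed in; nothing more can be done
None
```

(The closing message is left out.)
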